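# Nudge the end disc into its counterbore and swing the keeper over it

## Robot

A 6-joint arm with a two-finger parallel gripper is mounted at the origin on the work surface. World frame = base frame: x ahead of the robot, y to its left, z up, the work surface at z = 0. Lengths are in m, angles in degrees, forces in N, time in s.
With the tool pointing down it reaches from about 0.35 to 0.875 m from the base axis. Payload 4.2 kg.
Tool frame: the origin (TCP) lies at the very end of the fingers, on their centre line; the grasp point (between the pads) lies 19 mm behind it; z points along the fingers, y is the line along which they close (so a half turn about z gives the same grasp; the last joint's range is limited). The gripper opens to 87 mm and grips with 3 to 60 N. Pads are 19 mm wide; open, the fingers measure 117 mm over their backs; the gripper's body (75 mm by 190 mm) begins 51 mm behind the grasp point.
Start: joints at [-61.043, 22.042, 0.453, 0, -68.411, -14.817], TCP at [0.153, -0.606, 0.223] pointing down, gripper open.
Joint ranges: [-179.83, 179.83], [-69.29, 118.12], [-61.27, 80.66], [-181.25, 117.63], [-171.15, -9.14], [-177.46, 177.46]. Speed limits (degrees/s): [159.86, 159.86, 180, 180, 180, 180].

## Interface

Orientations are given as a 3x3 rotation matrix whose columns are the frame's x, y, z axes.
In Python, from station import sense, cams, r gives the robot as it stands. The module is installed in compiled form; this text tells all that it offers.
- The arm moves only by the tool step_arm, never from a script. Its argument "targets" is text: rows parted by semicolons, each of 4 numbers parted by spaces: the shift along the tool's x, y, z in cm, then the turn about the tool's z in degrees. In form: x y z turn; .... A call has 1 to 12 rows; each row shifts and turns the commanded pose from where the row before left it, along the tool's axes as they then stand; what a row does not reach is not made up. A row lasts 1/12 s, in which the tool goes at most 41.7 mm and 7.16 degrees, less where a joint would pass 70% of its speed; a pose out of reach is approached as far as the arm can. A call with a gripper value outside its range is refused whole. "claw" is the finger opening in cm, from 0 to 8.7, set as the call begins (left out, the last holds). The fingers move at their own pace and stop on an object; the grip force is fixed at half the most. Time passes only in rows, so rows that do not move let the fingers close. It gives the time, the measured TCP pose, the force, the opening and the grip force at its end, in the units of the state.
- sense(): the state, without advancing time (a new reading comes with each control period).
- cams.capture(name): name is "scene" or "top"; returns a dict with "frame" (400x640x3 uint8, blue, green, red), "vertical_fov" (degrees; the focal length in pixels is half the picture's height over the tangent of half this angle, whatever the lens; pixels are square), "cx", "cy" (the principal point, pixels), "dist_coeffs" ([k1, k2, p1, p2, k3] as OpenCV has them; the pictures are not rectified), "eye" and "rotation" of the camera in the world. Camera axes: x right, y down, z forward; pixel columns grow to the right and rows downward; lengths in m; the calibration is good to about 2 mm. A picture is of the moment at which its call begins. There is no depth.
- r.finish_job(): hands the job in; it is judged then, once.
The state is a dict: "time_s": time; "joints": joint angles; "joint_velocities": joint speeds; "effort": joint torques, N m; "tcp_pos": TCP position; "ee_rot": TCP orientation; "wrist_force": force on the tool from outside, world axes, zero at the start; "moment": the same for the moment, N m; "gripper_width": opening from 0.0 (shut) to 1.0 (fully open); "gripper_force": force on a finger pad.
Only numpy, scipy, OpenCV 4.12 (cv2) and the standard library are available. Lean on these libraries where they do the work, as an engineer would, in place of code of your own. Each camera call takes 0.05 s, during which the arm holds its last target. There are 200 camera calls.

## Task

On the bolted-down pump cover, push the loose steel disc across the machined face with the fingertips, without picking it up, until it drops over the edge and lies flat, fully home, in its round recess. Then push the swing keeper round to its stop so that it lies over the disc. Leave the other parts where they are.

Things in the scene. Friction and masses are not known exactly. Their poses are not given: they have to be found in the camera images.
- cover: The pump cover, a grey iron casting bolted down: a block 220 mm (x) by 200 mm (y) by 40 mm high with a flat level machined face on top, 40 mm above the bench; small bolted feet, under 20 mm high, at its two x sides. Origin: centre of its underside, on the bench. It stands level; only its place and yaw differ.
- recess (a point): Centre of the mouth of the cover's only counterbore, level with the machined face (40 mm above the bench): a round blind recess 50 mm in diameter and 11 mm deep, 20 mm off the middle of the face towards the cover's -y. Axes as the cover's, z up.
- disc: The loose solid steel disc, 46 mm in diameter, 10 mm thick, roughly 120 g, lying flat on the machined face on the cover's +y side. Origin: centre of its underside; z is its axis. Seated, its top lies 1 mm below the machined face.
- disc_centre (a point): Centre of the disc, half-way up its thickness (45 mm above the bench while it lies on the machined face, 34 mm when seated).
- keeper (a joint): The swing keeper, a steel bar that turns level about an upright pivot on the cover. Value in rad: angle from the cover's +x axis, counter-clockwise from above; it starts parked near 0 to 0.45 and ends at a stop at 1.571, where the bar points along the cover's +y, across the middle of the recess. Stiff by friction (about 1 N at the tip), it stays where it is left. A small stop pin, 14 mm high, stands on the face beside the closed position.
- keeper_pivot (a point): Pivot axis of the keeper at the height of the machined face, 55 mm from the recess centre towards the cover's -y. Axes as the cover's. The pivot head is 18 mm wide and reaches 23 mm above the face.
- keeper_tip (a point): In the bar of the keeper, on its centre line, 60 mm from the pivot axis and 5 mm short of its end, half-way up the bar. The bar is 14 mm wide and 12 mm high, its underside 3 mm above the machined face.
- bolt: Bystander: a hex bolt standing head down on the machined face near the cover's -x edge, 34 mm high, head 19 mm. Origin: centre of its underside.
- socket: Bystander: a steel socket standing on the machined face near the cover's +x edge, 22 mm in diameter, 28 mm high. Origin: centre of its underside.
- clamp_half: Bystander on the bench: an aluminium shaft-clamp half with a channel, 60 x 50 x 30 mm. Origin: centre of its underside.
- collar: Bystander on the bench: a steel ring 60 mm across, 20 mm high. Origin: centre of its underside.
- carton: Bystander on the bench: a cardboard box 90 x 60 x 45 mm. Origin: centre of its underside.
Mind the look-alikes: they are no part of the job. Leave any blue or purple look-alike of the disc alone.

How it is judged (in metres and radians):
On the way, in this order (a step that is already met when the one before it is completed fails the run):
1. the disc lies home in the recess while the keeper has not yet been swung over it (horizontal distance between disc_centre and recess below 0.004 m and z of disc_centre in the frame of recess below -0.0045 m and angle between disc's own z axis and vertical below 0.06 rad and value of joint keeper below 0.8 rad), for 0.2 s.
2. the keeper is at its stop over the seated disc (horizontal distance between disc_centre and recess below 0.004 m and z of disc_centre in the frame of recess below -0.0045 m and angle between disc's own z axis and vertical below 0.06 rad and value of joint keeper above 1.44 rad), for 0.2 s.
At the end, for the whole second after the job is handed in: The disc lies at rest in the recess: its centre within 4 mm of the recess axis, at least 4.5 mm below the machined face, its axis within 0.06 rad of upright; and the keeper is swung to at least 1.44 rad (stop at 1.571) (all of step 2 and linear speed of disc below 0.02 m/s); the robot touches nothing.
It fails at once if the disc is lifted off the machined face (its centre more than 15 mm above where it lies on the face) (height (world z) of disc_centre above 0.06 m).
It fails at once if a bystander is moved by more than 20 mm (distance of any of bolt, socket, clamp_half, collar, carton from where it was at the start of the episode above 0.02 m).
It also fails if it takes over 48 s, if anything falls off the work surface, if the arm or the gripper's body presses on something with over 40 N, if the wrist force passes 120 N, or if a joint passes its speed limit or range.

## Working session

There is one attempt and no reset: what is moved stays moved. The work goes in short steps, Python scripts to look and compute and a tool call to move; the robot and the scene stay as the last step left them, time stands still between calls to the robot, and variables do not carry over. Pictures are saved under pics/ and viewed, at most 10 in all, crops included, and the job is handed in when it is done.

Besides the shell and the picture viewer there is one more tool, called as name(argument=value, ...) on one line, values as JSON. step_arm: Moves the arm, as the interface text tells. Its arguments: {"type":"object","properties":{"targets":{"type":"string"},"claw":{"type":"number"}},"required":["targets"]}

```bash
mkdir -p pics; cat > h.py <<'E'
import numpy as np, cv2
from station import sense, cams, r
def cap(n):
    c=cams.capture(n); h=c["frame"].shape[0]
    f=h/2/np.tan(np.radians(c["vertical_fov"])/2)
    c["K"]=np.array([[f,0,c["cx"]],[0,f,c["cy"]],[0,0,1.]]); c["D"]=np.array(c["dist_coeffs"],float)
    c["R"]=np.array(c["rotation"]); c["eye"]=np.array(c["eye"]); return c
def px2w(c,uv,z):
    p=cv2.undistortPoints(np.array(uv,float).reshape(-1,1,2),c["K"],c["D"]).reshape(-1,2)
    d=np.c_[p,np.ones(len(p))]@c["R"].T
    return c["eye"]+d*((z-c["eye"][2])/d[:,2])[:,None]
def w2px(c,P):
    R=c["R"].T; return cv2.projectPoints(np.array(P,float).reshape(-1,3),cv2.Rodrigues(R)[0],-R@c["eye"],c["K"],c["D"])[0].reshape(-1,2)
E
python3 - <<'E'
from h import *
for n in("top","scene"):
    c=cap(n); cv2.imwrite(f"pics/{n}0.png",c["frame"]); print(n,c["eye"],c["R"].round(3).tolist(),c["K"][0,0],c["D"])
s=sense();print(s)
E
```

```text
top [ 3.24139389e-01 -9.42730378e-05  1.04416775e+00] [[-0.013, -0.981, 0.194], [-1.0, 0.013, -0.0], [-0.002, -0.194, -0.981]] 417.57125406140483 [-0.0359364  0.         0.         0.         0.       ]
scene [1.09176628 0.07061639 0.73794652] [[-0.131, 0.75, -0.648], [0.991, 0.099, -0.085], [0.0, -0.654, -0.757]] 385.4551149408241 [-0.04306033  0.          0.          0.          0.        ]
{'time_s': 0.1, 'joints': array([-6.10445487e+01,  2.20856128e+01,  3.86905752e-01, -2.49714010e-02,
       -6.84135109e+01, -1.48153064e+01]), 'joint_velocities': array([ 0.02323791, -0.03702561,  0.25142475,  0.17569607,  0.05600419,
       -0.02948619]), 'effort': array([-7.58869703e-06, -3.91689348e+01,  1.87935716e+01,  4.23193529e+00,
        1.34560585e-02, -7.38826361e-05]), 'tcp_pos': array([ 0.15254513, -0.60552448,  0.22157294]), 'ee_rot': array([[-9.69740309e-01, -2.44138036e-01, -5.93581229e-04],
       [-2.44138733e-01,  9.69738434e-01,  1.90991623e-03],
       [ 1.09335334e-04,  1.99703893e-03, -9.99998000e-01]]), 'wrist_force': array([-0.8491476 ,  0.02039052, -0.27236636]), 'moment': array([ 0.02758217, -0.02953092, -0.00074969]), 'gripper_force': 0.0, 'gripper_width': 0.9976454335139048}
```

View pics/top0.png

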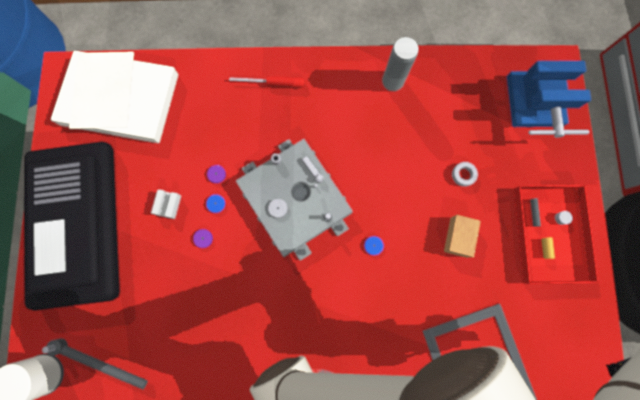

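View pics/scene0.png

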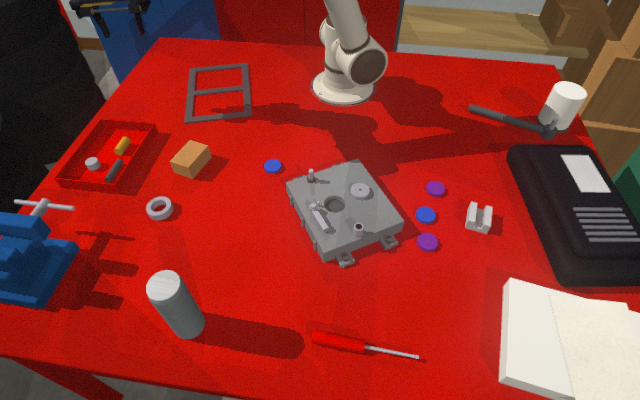

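The steel disc is at top (277,208) and scene (360,190), grey and on the cover. The look-alikes are blue and purple discs on the bench, at top (216,174), (215,203), (202,239) and (374,246). The recess is at top (301,192) and the keeper near (313,170). The bolt is at (325,217) and the socket at (277,158). I'll confirm with an enlarged crop.

```bash
python3 - <<'E'
import cv2,numpy as np
a=cv2.imread("pics/top0.png")[130:265,225:360]; b=cv2.imread("pics/scene0.png")[150:270,280:410]
cv2.imwrite("pics/crop1.png",np.hstack([cv2.resize(a,(400,400),interpolation=cv2.INTER_CUBIC),cv2.resize(b,(400,369),interpolation=cv2.INTER_CUBIC)[:369] if 0 else cv2.resize(cv2.copyMakeBorder(b,0,10,0,0,cv2.BORDER_CONSTANT),(400,400),interpolation=cv2.INTER_CUBIC)]))
E
```

```text
(no output)
```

View pics/crop1.png

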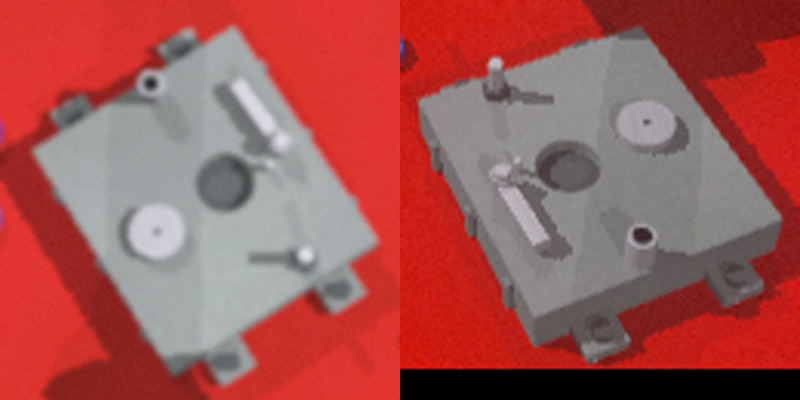

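The crops show the bright steel disc with its dimple at top crop (156,231), and the open recess at (225,182). The keeper pivot is at (281,141), with the bar running to (238,84). I'm measuring in both cameras now.

```bash
cat >> h.py <<'E'
T=lambda p:np.array(p,float)*135/400+[225-.33,130-.33]
S=lambda p:(np.array(p,float)-[400,0])*130/400+[280-.33,150-.33]
E
python3 - <<'E'
from h import *
from scipy.optimize import least_squares
ct=cap("top");cs=cap("scene")
ft=[(235,27),(35,150),(178,375),(378,241)]
P=px2w(ct,T(ft),.04)[:,:2]; print(P.round(4).tolist()); 
print([np.linalg.norm(P[i]-P[i-1]).round(4) for i in range(4)])
fs=[(640,28),(781,218),(533,319),(419,102)]
Q=px2w(cs,S(fs),.04)[:,:2]; print(Q.round(4).tolist(),[np.linalg.norm(Q[i]-Q[i-1]).round(4) for i in range(4)])
for n,t,s,z in [("disc",(156,231),(645,122),.05),("recess",(225,182),(568,167),.04),("pivot",(281,141),(502,173),.062),("bartip",(238,84),(540,240),.055),("bolt",(306,257),(495,64),.074),("socket",(152,83),(642,232),.068)]:
    print(n,px2w(ct,T([t]),z)[0].round(4),px2w(cs,S([s]),z)[0].round(4))
# disc & recess centroid segmentation
for nm,c,f,box in (("top",ct,T,(156,231)),("scene",cs,S,(645,122))):
    g=c["frame"].min(2); u,v=f(box).astype(int); w=g[v-14:v+15,u-16:u+17]
    t,m=cv2.threshold(w,0,255,cv2.THRESH_OTSU); n,l,st,ce=cv2.connectedComponentsWithStats(m)
    k=l[14,16] or 1+np.argmax(st[1:,4]); print(nm,t,st[k],px2w(c,ce[k]+[u-16,v-14],.05).round(4))
E
```

```text
[[0.6645, 0.021], [0.5594, 0.1887], [0.3721, 0.0693], [0.4791, -0.0948]]
[np.float64(0.2187), np.float64(0.1979), np.float64(0.2221), np.float64(0.1959)]
[[0.3783, 0.0731], [0.561, 0.1885], [0.6689, 0.0202], [0.4842, -0.0942]] [np.float64(0.198), np.float64(0.2161), np.float64(0.2), np.float64(0.2172)]
disc [0.4881 0.0866 0.05  ] [0.4904 0.0838 0.05  ]
recess [0.5301 0.0304 0.04  ] [0.534  0.0295 0.04  ]
pivot [ 0.5591 -0.0162  0.062 ] [ 0.5635 -0.0162  0.062 ]
bartip [0.6099 0.0186 0.055 ] [0.6137 0.018  0.055 ]
bolt [ 0.4618 -0.0343  0.074 ] [ 0.4673 -0.0354  0.074 ]
socket [0.6079 0.0888 0.068 ] [0.6069 0.0881 0.068 ]
top 177.0 [  8   6  19  18 263] [[0.4886 0.0854 0.05  ]]
scene 112.0 [  0   0  33  29 845] [[0.4888 0.0802 0.05  ]]
```

step_arm(targets="0 0 0 -7.1;0 0 0 -7.1;0 0 0 -7.1;0 0 0 -7.1;0 0 0 -7.1;0 0 0 -7.1;0 0 0 -7.1;0 0 0 -7.1;0 0 0 -7.1;0 0 0 -7.1;0 0 0 -7.1;0 0 0 -7.1", claw=3)

```text
time_s: 1.2
tcp_pos: [0.1527, -0.6059, 0.2222]
ee_rot: [[0.168, -0.986, -0.0], [-0.986, -0.168, 0.001], [-0.001, 0.0, -1.0]]
wrist_force: [1.3, -0.1, -0.3]
gripper_width: 0.35
gripper_force: 0.0
```

step_arm(targets="0 0 0 -7.1;0 0 0 -7.1;0 0 0 -7.1;0 0 0 -7.1;-1.6 -2.87 0 0;-1.6 -2.87 0 0;-1.6 -2.87 0 0;-1.6 -2.87 0 0;-1.6 -2.87 0 0;-1.6 -2.87 0 0;-1.6 -2.87 0 0;-1.6 -2.87 0 0")

```text
time_s: 2.2
tcp_pos: [0.2561, -0.3627, 0.2225]
ee_rot: [[0.612, -0.791, 0.0], [-0.791, -0.612, 0.0], [-0.0, -0.0, -1.0]]
wrist_force: [2.3, -0.4, 0.3]
gripper_width: 0.345
gripper_force: 0.0
```

step_arm(targets="-1.6 -2.87 0 0;-1.6 -2.87 0 0;-1.6 -2.87 0 0;-1.6 -2.87 0 0;-1.6 -2.87 0 0;-1.6 -2.87 0 0;-1.6 -2.87 0 0;-1.6 -2.87 0 0;-1.6 -2.87 0 0;-1.6 -2.87 0 0;-1.6 -2.87 0 0;-1.6 -2.87 0 0")

```text
time_s: 3.2
tcp_pos: [0.4109, 0.0, 0.2227]
ee_rot: [[0.613, -0.79, 0.001], [-0.79, -0.613, 0.0], [0.0, -0.001, -1.0]]
wrist_force: [0.8, -0.9, 0.1]
gripper_width: 0.344
gripper_force: 0.0
```

step_arm(targets="-1.6 -2.87 0 0;-1.6 -2.87 0 0;-1.6 -2.87 0 0;-1.6 -2.87 0 0;0 0 3 0;0 0 3 0;0 0 3 0;0 0 3 0;0 0 3 0;0 0 1 0;0 0 0 0;0 0 0 0")

```text
time_s: 4.2
tcp_pos: [0.4624, 0.1192, 0.0623]
ee_rot: [[0.612, -0.791, -0.001], [-0.791, -0.612, -0.001], [0.0, 0.001, -1.0]]
wrist_force: [0.4, 0.7, 0.4]
gripper_width: 0.341
gripper_force: 0.0
```

```bash
python3 - <<'E'
from h import *
s=sense(); print(s["tcp_pos"],s["wrist_force"])
L=[]
for n,(u0,v0) in (("top",(225,130)),("scene",(280,140))):
    c=cap(n); L.append(cv2.resize(c["frame"][v0:v0+130,u0:u0+130],(400,400),interpolation=cv2.INTER_CUBIC))
    p=s["tcp_pos"]; x=s["ee_rot"][:,0];y=s["ee_rot"][:,1]
    print(n,(w2px(c,[p,p+y*.015,p-y*.015,[.4895,.0848,.05],[.532,.03,.04]])-[u0,v0])*400/130)
cv2.imwrite("pics/c2.png",np.hstack(L))
E
```

```text
[0.46241108 0.11916828 0.06234012] [0.42560458 0.6561767  0.421135  ]
top [[117.19634176 269.66165644]
 [128.96598639 284.80200681]
 [105.48483753 254.59176734]
 [163.22512157 237.03797968]
 [233.12096387 185.65725549]]
scene [[293.27060447 118.71186734]
 [282.04763043 106.41088449]
 [304.69792766 131.24064651]
 [245.29739324 151.04185329]
 [167.98420135 194.73852064]]
```

View pics/c2.png

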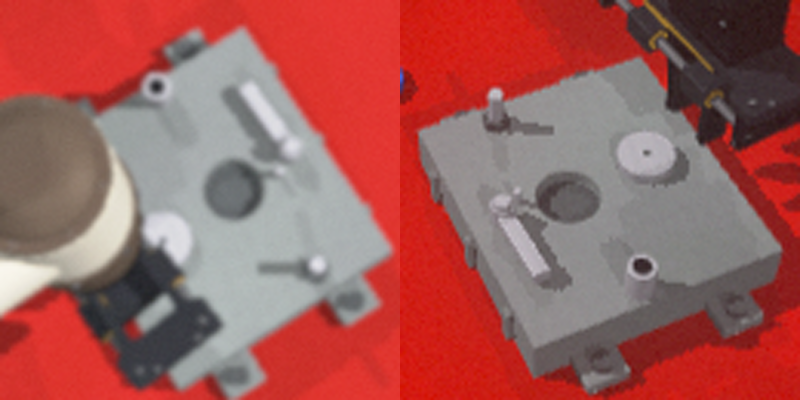

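Scene crop: the two fingertips are at about (672,110) and (735,148), behind the disc at (646,154) on the far side from the recess, as intended. Next I lower the fingers and push.

step_arm(targets="0 0 1 0;0 0 1 0;0 0 0 0;0 0 0 0;0.7 0 0 0;0.5 0 0 0;0.3 0 0 0;0.3 0 0 0;0.3 0 0 0;0.4 0 0 0;0.4 0 0 0;0.4 0 0 0")

```text
time_s: 5.3
tcp_pos: [0.4828, 0.0929, 0.0427]
ee_rot: [[0.612, -0.791, 0.0], [-0.791, -0.612, 0.0], [-0.0, -0.0, -1.0]]
wrist_force: [-0.7, 0.3, 1.2]
gripper_width: 0.344
gripper_force: 1.0
```

step_arm(targets="0.4 0 0 0;0.4 0 0 0;0.4 0 0 0;0.4 0 0 0;0.4 0 0 0;0.4 0 0 0;0.4 0 0 0;0.4 0 0 0;0.3 0 0 0;0.2 0 0 0;0 0 0 0;0 0 0 0")

```text
time_s: 6.3
tcp_pos: [0.5053, 0.0636, 0.0424]
ee_rot: [[0.612, -0.791, 0.0], [-0.791, -0.612, -0.0], [0.0, 0.0, -1.0]]
wrist_force: [0.6, -0.1, -0.2]
gripper_width: 0.342
gripper_force: 0.1
```

```bash
python3 - <<'E'
from h import *
s=sense(); print(s["tcp_pos"],s["wrist_force"])
L=[]
for n,(u0,v0) in (("top",(225,130)),("scene",(280,140))):
    c=cap(n); L.append(cv2.resize(c["frame"][v0:v0+130,u0:u0+130],(400,400),interpolation=cv2.INTER_CUBIC))
cv2.imwrite("pics/c3.png",np.hstack(L))
E
```

```text
[0.50528968 0.06363844 0.0424219 ] [ 0.56137792 -0.05472119 -0.1686671 ]
```

View pics/c3.png

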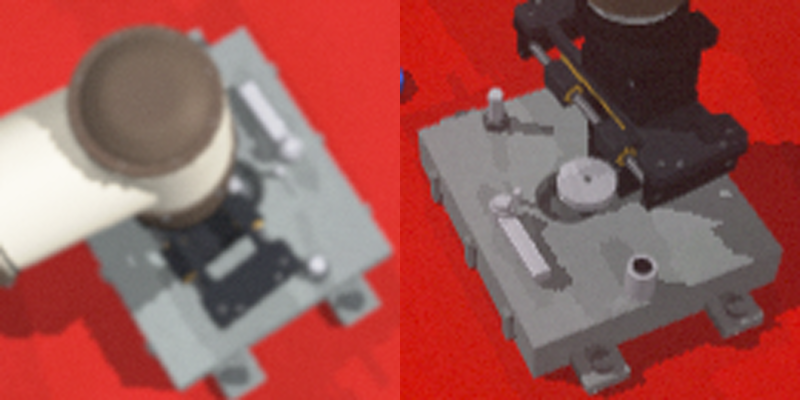

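The disc, at scene crop (588,184), is on the recess's edge and in line with it at (568,197). I'll keep pushing slowly.

step_arm(targets="0.2 0 0 0;0.2 0 0 0;0.2 0 0 0;0.2 0 0 0;0.2 0 0 0;0.2 0 0 0;0.2 0 0 0;0.1 0 0 0;0.1 0 0 0;0 0 0 0;0 0 0 0;0 0 0 0")

```text
time_s: 7.4
tcp_pos: [0.515, 0.0512, 0.0426]
ee_rot: [[0.612, -0.791, 0.0], [-0.791, -0.612, 0.0], [0.0, -0.0, -1.0]]
wrist_force: [0.8, -0.3, 0.8]
gripper_width: 0.347
gripper_force: 0.0
```

```bash
python3 - <<'E'
from h import *
s=sense(); print(s["tcp_pos"],s["wrist_force"])
L=[]
for n,(u0,v0) in (("top",(225,130)),("scene",(280,140))):
    c=cap(n); L.append(cv2.resize(c["frame"][v0:v0+130,u0:u0+130],(400,400),interpolation=cv2.INTER_CUBIC))
cv2.imwrite("pics/c4.png",np.hstack(L))
E
```

```text
[0.51499559 0.05122391 0.04255726] [ 0.7943635  -0.25129546  0.75126819]
```

View pics/c4.png

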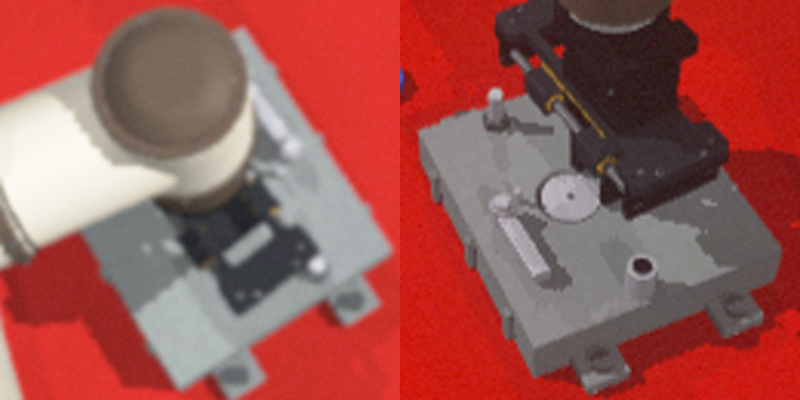

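The disc now fills the recess at scene crop (570,196) and looks flat. I'll lift, close the fingers and go behind the keeper bar.

step_arm(targets="0 0 -1 0;0 0 -3 0;0 0 -3 0;0 0 -1 0;2.8 -0.97 0 0;2.8 -0.97 0 0;2.8 -0.97 0 0;2.8 -0.97 0 0;0 0 2 0;0 0 1.5 0;0 0 0 0;0 0 0 0", claw=0)

```text
time_s: 8.5
tcp_pos: [0.6137, -0.0138, 0.0872]
ee_rot: [[0.612, -0.791, -0.002], [-0.791, -0.612, -0.001], [-0.001, 0.002, -1.0]]
wrist_force: [-0.3, 0.1, 0.5]
gripper_width: 0.005
gripper_force: 0.0
```

```bash
python3 - <<'E'
from h import *
s=sense(); print(s["tcp_pos"],s["wrist_force"],s["joints"],s["gripper_width"])
L=[]
p=s["tcp_pos"]; x=s["ee_rot"][:,0];y=s["ee_rot"][:,1]
for n,(u0,v0) in (("top",(225,130)),("scene",(280,140))):
    c=cap(n); L.append(cv2.resize(c["frame"][v0:v0+130,u0:u0+130],(400,400),interpolation=cv2.INTER_CUBIC))
    a=np.radians(34.3);P=np.array([.5615,-.0165,.055]);b=np.array([np.cos(a),np.sin(a),0]);
    print(((w2px(c,[p,P,P+.065*b,[.532,.03,.039]])-[u0,v0])*400/130).round())
cv2.imwrite("pics/c5.png",np.hstack(L))
E
```

```text
[ 0.61370492 -0.01384902  0.08722564] [-0.33310274  0.10754917  0.46024643] [ 1.38026356e+01  2.80374864e+01 -1.09805684e+01  1.57815173e-02
 -5.10933547e+01  2.39340209e+01] 0.004753093721562617
[[287.  69.]
 [291. 145.]
 [244.  80.]
 [233. 186.]]
[[ 93. 237.]
 [101. 207.]
 [142. 272.]
 [168. 196.]]
```

View pics/c5.png

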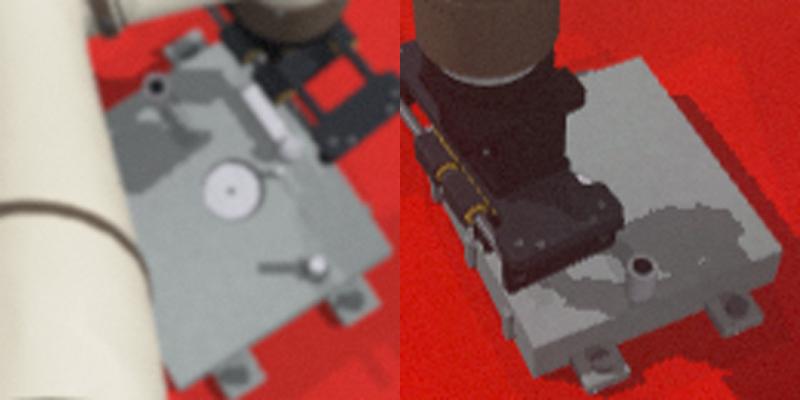

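The top crop shows the disc concentric in its recess at (233,190). The bar runs from (291,147) to (248,88), with the closed fingers on its outer side. Next I lower them and swing it.

step_arm(targets="0 0 2 0;0 0 2 0;0 0 0 0;-0.5 0 0 0;-0.5 0 0 0;-0.56 -0.17 0 -7;-0.56 -0.17 0 -7;-0.56 -0.17 0 -7;-0.56 -0.17 0 -7;-0.56 -0.17 0 -7;-0.56 -0.17 0 -7;0 0 0 0")

```text
time_s: 9.6
tcp_pos: [0.5877, 0.0227, 0.0499]
ee_rot: [[0.985, -0.174, 0.004], [-0.174, -0.985, 0.001], [0.004, -0.002, -1.0]]
wrist_force: [0.1, -0.2, 0.5]
gripper_width: 0.007
gripper_force: 0.0
```

```bash
python3 - <<'E'
from h import *
s=sense(); p=s["tcp_pos"];x=s["ee_rot"][:,0];y=s["ee_rot"][:,1]
P=np.array([.5615,-.0165,.047]); print(p,s["wrist_force"],"pivot in tool",(P-p)@x,(P-p)@y,np.degrees(np.arctan2(-x[1],-x[0])), s["joints"][5])
E
```

```text
[0.58768012 0.02267234 0.04987915] [ 0.05813484 -0.20478236  0.50821975] pivot in tool -0.01896036427460102 0.04314242142890484 169.95832598937955 61.9626753422606
```

step_arm(targets="0 0 0.3 0;-0.56 -0.17 0 -7;-0.56 -0.17 0 -7;-0.56 -0.17 0 -7;-0.56 -0.17 0 -7;-0.56 -0.17 0 -7;-0.56 -0.17 0 -7;-0.1 0 0 0;-0.1 0 0 0;0 0 0 0;0 0 0 0")

```text
time_s: 10.52
tcp_pos: [0.5542, 0.0275, 0.0456]
ee_rot: [[0.853, 0.522, 0.006], [0.522, -0.853, 0.003], [0.007, 0.001, -1.0]]
wrist_force: [2.6, 5.4, -1.1]
gripper_width: 0.007
gripper_force: 2.7
```

```bash
python3 - <<'E'
from h import *
s=sense(); p=s["tcp_pos"];x=s["ee_rot"][:,0];y=s["ee_rot"][:,1]
P=np.array([.5615,-.0165,.047]); print(p,s["wrist_force"],"pivot in tool",(P-p)@x,(P-p)@y,np.degrees(np.arctan2(-x[1],-x[0])))
L=[]
for n,(u0,v0) in (("top",(225,130)),("scene",(280,140))):
    c=cap(n); L.append(cv2.resize(c["frame"][v0:v0+130,u0:u0+130],(400,400),interpolation=cv2.INTER_CUBIC))
cv2.imwrite("pics/c6.png",np.hstack(L))
E
```

```text
[0.55420037 0.02753876 0.04559304] [ 2.6362252   5.41618882 -1.09781124] pivot in tool -0.016740357173390688 0.0413795733821383 -148.54972489606504
```

View pics/c6.png

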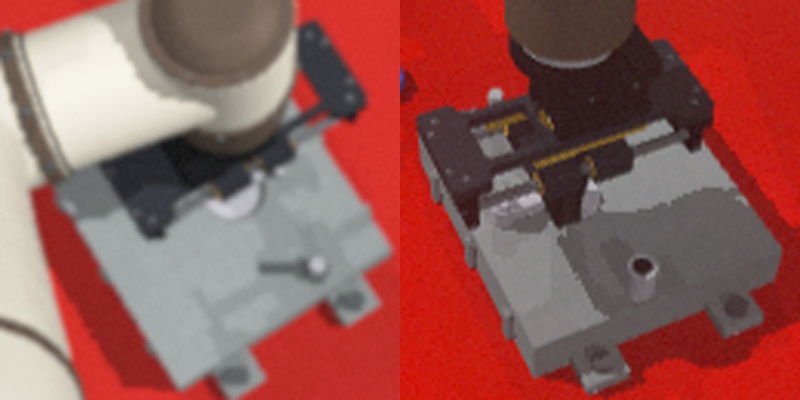

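The force along the push is now 5 N, above the keeper's friction, so it looks to be at or near its stop. I'll press 2 mm further to check.

step_arm(targets="-0.1 0 0 0;-0.1 0 0 0;0 0 0 0;0 0 0 0")

```text
time_s: 10.95
tcp_pos: [0.5541, 0.0275, 0.0457]
ee_rot: [[0.853, 0.522, 0.01], [0.522, -0.853, 0.004], [0.011, 0.002, -1.0]]
wrist_force: [6.8, 7.4, -2.9]
gripper_width: 0.007
gripper_force: 4.3
```

The TCP didn't move and the force rose, so the keeper is at its stop. Backing off and lifting.

step_arm(targets="0.5 0 0 0;1 0 0 0;0 0 -2 0;0 0 -3 0;0 0 -3 0;2 0 -3 0;3 0 -3 0;3 0 0 0;3 0 0 0;3 0 0 0;3 0 0 0;3 0 0 0")

```text
time_s: 11.95
tcp_pos: [0.7327, 0.1379, 0.1836]
ee_rot: [[0.852, 0.523, -0.002], [0.523, -0.852, -0.001], [-0.002, -0.0, -1.0]]
wrist_force: [0.2, 0.1, 0.3]
gripper_width: 0.005
gripper_force: 0.0
```

step_arm(targets="0 3 0 0;0 3 0 0;0 3 0 0;0 3 0 0;0 3 0 0;0 3 0 0;0 0 0 0;0 0 0 0")

```text
time_s: 12.62
tcp_pos: [0.8265, -0.018, 0.1819]
ee_rot: [[0.854, 0.521, -0.004], [0.521, -0.854, -0.001], [-0.003, -0.001, -1.0]]
wrist_force: [0.4, 0.6, 0.1]
gripper_width: 0.0
gripper_force: 0.0
```

```bash
python3 - <<'E'
from h import *
s=sense(); print(s["tcp_pos"],s["wrist_force"])
L=[]
for n,(u0,v0) in (("top",(225,130)),("scene",(280,140))):
    c=cap(n); L.append(cv2.resize(c["frame"][v0:v0+130,u0:u0+130],(400,400),interpolation=cv2.INTER_CUBIC))
cv2.imwrite("pics/c7.png",np.hstack(L))
E
```

```text
[ 0.82652124 -0.01800863  0.18189118] [0.38352279 0.62503712 0.0558632 ]
```

View pics/c7.png

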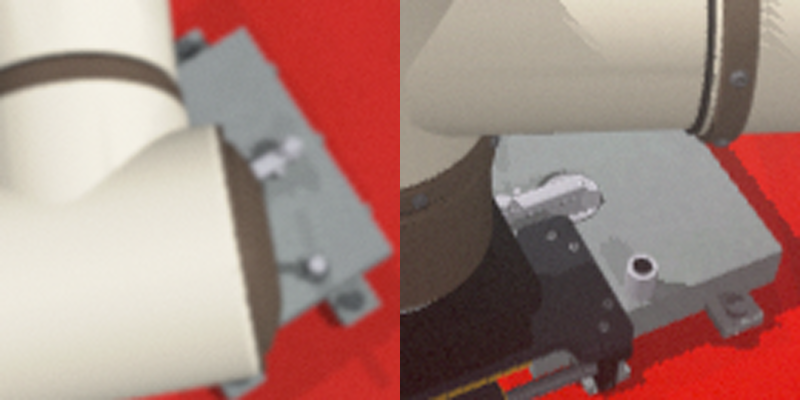

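The keeper bar lies across the middle of the seated disc at scene crop (570,195). The bolt and socket haven't moved, and the arm is touching nothing.

```bash
python3 -c "
from station import r
print(r.finish_job())"
```

```text
the job is handed in; nothing more can be done
None
```

The disc lies home in its recess, the keeper is swung to its stop over it, and the job is handed in; no verdict came back, so this rests on the final pictures and the force reading at the stop.

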